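# Pump up the pressure filter until its pin stands out

### The arm

A 6-joint arm with a two-finger parallel gripper is mounted at the origin on a cart in front of the work surface, level with it; the furniture and walls round the work are solid. World frame = base frame: x ahead of the robot, y to its left, z up, the work surface at z = 0. Lengths are in m, angles in rad, forces in N, time in s.
With the tool pointing down it reaches from about 0.275 to 0.825 m from the base axis. Payload 5.2 kg.
Tool frame: the origin (TCP) lies midway between the tips of the shut fingers; the grasp point (between the pads) lies 19 mm behind it; z points along the fingers, y is the line along which they close (so a half turn about z gives the same grasp; the last joint's range is limited). The gripper opens to 93 mm and grips with 3 to 60 N. Pads are 15 mm wide; open, the fingers measure 128 mm over their backs; the gripper's body (75 mm by 188 mm) begins 65 mm behind the grasp point.
Start: joints at [1.139, 0.259, 1.535, -0, 1.348, -0.203], TCP at [0.125, 0.536, 0.219] pointing down, gripper open.
Joint ranges: [-3.14, 3.14], [-0.91, 2.08], [0.19, 2.58], [-1.22, 4.36], [0.22, 2.71], [-3.12, 3.12]. Speed limits (rad/s): [2.57, 2.57, 3.14, 3.14, 3.14, 3.14].

### API

Orientations are given as a unit quaternion [w, x, y, z].
In Python, from cell import r, hand, solver, sensors, optics, job gives the robot as it stands. Calls block until the motion is done:
- r.reach(position, orientation): joint-space move of the TCP to a pose.
- r.line_to(position, frame=None, vel=0.15, until_force=None): straight line of the TCP; frame=None keeps the orientation; vel is the mean speed in m/s. With until_force (N) it stops when the force on the tool has changed by that much, and returns True; else False.
- r.set_joints(angles): joint-space move.
- hand.command_gripper(opening, grasp_force=None): opening from 0.0 (shut) to 1.0 (fully open); grasp_force is the grip in N (None keeps the last); returns when the fingers have stopped.
- r.sleep(seconds).
- solver.inverse_kinematics(position, orientation): joint angles nearest the present ones, or None.
- sensors.observe(): the state.
- optics.grab_frame(name): name is "scene" or "top" or "wrist"; returns the picture (384x512x3 uint8, red, green, blue); there is no depth.
- optics.camera_model(name): a dict with "fx", "fy", "cx", "cy" (pixels), "camera_from_world" (4x4, takes a point from world to camera coordinates); the wrist camera has in their place "tool_from_camera" (4x4, takes a point from camera to tool coordinates, whose origin is the TCP and whose axes are the flange's). Camera axes: x right, y up, looking along -z (the intrinsics and any distortion apply to the point x, -y, -z); pixel columns grow to the right and rows downward; lengths in m; the calibration is good to about 2 mm. A picture is of the moment at which its call begins: read the wrist's pose just before it. camera_model takes no time and is no camera call.
A pose or a line that the arm cannot do raises r.Unreachable and nothing moves.
- job.sign_off(): hands the job in; it is judged then, once.
The state is a dict: "t": time; "joint_pos": joint angles; "joint_vel": joint speeds; "effort": joint torques, N m; "position": TCP position; "orientation": TCP orientation; "force": force on the tool from outside, world axes, zero at the start; "torque": the same for the moment, N m; "opening": opening from 0.0 (shut) to 1.0 (fully open); "grasp_force": force on a finger pad.
Only numpy, scipy, OpenCV 4.12 (cv2) and the standard library are available. Lean on these libraries where they do the work, as an engineer would, in place of code of your own. Each camera call takes 0.05 s, during which the arm holds its last target. There are 200 camera calls.

### The job

Push the blue vent lever on the lid of the pressure filter round to shut (a quarter turn, so that it lies across its nozzle), then press the black pump knob down in full strokes, letting it spring right back up each time, until the red pressure pin has popped fully out and its green ring shows. Leave the filter under pressure, with the vent shut and the knob up. Never touch the pin itself: only the pump may raise it; and leave the beaker, vial, tin and stopper standing where they are.

Things in the scene. Friction and masses are not known exactly. Their poses are not given: they have to be found in the camera images.
- pressure_filter: stainless plate filter, fixed on the bench: a round flanged vessel 156 mm across on three legs, its flat lid 164 mm above the bench with six brass nuts near the rim. Origin: on the bench under the centre of the vessel, z up. In its own frame (mm): pump axis at x 26, y 0; pressure pin axis at x -40, y 38; vent column at x -12, y -56, its nozzle to -y (top at 191 mm height); an outlet tube below ends at x -45, y 101 over the beaker
- plunger_top (a point): centre of the top of the pump's black mushroom knob, 44 mm across and 15 mm high, on a 12 mm steel rod above a barrel 35 mm across. At rest this point lies 231 mm above the bench; it goes straight down 12.5 mm to the hard stop and moves with the knob
- plunger (a joint): how far the knob is pressed, m: 0 up, 0.0125 hard stop. It resists with about 6 N when pressed slowly and some 10 N more at 0.1 m/s; a damped spring brings it up again in about 0.3 s. With the vent shut, the return of every stroke deeper than 10.5 mm lifts the pin by one step of 9 mm as the knob comes right up to the top, and check valves hold it; strokes shorter than about 9 mm lift nothing
- pin_top (a point): top of the pressure pin, a red round pin 10 mm across in a brass bushing (18 mm across, its top 178 mm above the bench). Sunk, the top stands 2 mm above the bushing; fully out, 38 mm above it, with a green ring at its foot. It is not to be touched
- pressure_pin (a joint): rise of the pin, m: 0 sunk, 0.036 fully out (it settles up to 1 mm when the knob goes down; further strokes do no harm). While the vent is open it stays at or sinks to 0 however much one pumps
- lever_tip (a point): centre of the round end (13 mm across) of the blue vent lever, 47 mm from its pivot; the lever is a flat bar 10 mm wide and 8 mm thick, its underside 198 mm and its top 206 mm above the bench, 34 mm clear above the lid; this point is half-way up it and moves with it
- lever_pivot (a point): the lever's vertical pivot axis, at the same height as the lever's tip point; does not move with the lever
- vent_lever (a joint): angle of the vent lever, rad: 0 fully open (lever in line with the nozzle, along the filter's -y), 1.57 shut (hard stop; lever points along the filter's -x). It turns clockwise, seen from above, to shut; it stays where it is left; 1 to 2 N at its tip moves it. The vent leaks until it is nearly shut (push it to the stop)
- beaker_50: small glass beaker, 47 mm across, 59 mm high, under the outlet tube; origin at the centre of its underside. Must stay
- vial_1: sample vial with blue screw cap, 26 mm across, 59 mm high; origin at the centre of its underside. Must stay
- sample_tin_3: open aluminium moisture tin with dark soil, 56 mm across, 30 mm high; origin at the centre of its underside. Must stay
- stopper_0: red-brown rubber stopper, 31 mm across, 25 mm high; origin at the centre of its underside. Must stay
Not all that is in view belongs to the job. Several things look just like the stopper_0: the one meant starts farthest to the robot's left.

How it is judged:
On the way, in this order (a step that is already met when the one before it is completed fails the run):
1. the vent lever is pushed shut (value of joint vent_lever above 1.4 rad), for 0.2 s.
2. the pump has raised the pin fully out, with the vent shut (value of joint pressure_pin above 0.033 m and value of joint vent_lever above 1.38 rad), for 0.2 s.
At the end, for the whole second after the job is handed in: The pin stands fully out (risen more than 33 mm) and at rest, the vent lever is within 11 degrees of shut, the knob is back up (within 2 mm), and the beaker (within 12 mm), vial, tin and stopper (within 25 mm) stand upright where they were (all of step 2 and value of joint plunger below 0.002 m and velocity of joint pressure_pin below 0.01 m/s and distance of beaker_50 from where it was at the start of the episode below 0.012 m and angle between each of beaker_50, vial_1, sample_tin_3, stopper_0's own z axis and vertical below 0.1 rad and distance of each of vial_1, sample_tin_3, stopper_0 from where it was at the start of the episode below 0.025 m); the robot touches nothing.
It fails at once if the pressure pin is touched, pulled or pinched by the robot (contact force between any of the fingers, the arm and pressure_pin above 0.5 N).
It fails at once if the beaker, vial, tin or stopper is knocked, pushed away, lifted or carried (distance of beaker_50 from where it was at the start of the episode above 0.02 m or distance of any of vial_1, sample_tin_3, stopper_0 from where it was at the start of the episode above 0.03 m).
It also fails if it takes over 48 s, if anything falls off the work surface, if the arm or the gripper's body presses on something with over 40 N, if the wrist force passes 120 N, or if a joint passes its speed limit or range.

## Working session

There is one attempt and no reset: what is moved stays moved. The work goes in short steps, each a Python script; the robot and the scene stay as the last script left them, time stands still between calls to the robot, and variables do not carry over. Pictures are saved under pics/ and viewed, at most 10 in all, crops included, and the job is handed in when it is done.

```bash
mkdir -p pics
python3 - <<'E'
from cell import r,hand,solver,sensors,optics,job
import cv2,numpy as np
for n in ("scene","top"):
    im=optics.grab_frame(n); cv2.imwrite(f"pics/{n}0.png",cv2.resize(im[:,:,::-1],(800,600),interpolation=cv2.INTER_CUBIC)); np.save(f"pics/{n}0.npy",im)
    m=optics.camera_model(n); print(n,{k:(np.round(v,4).tolist() if not isinstance(v,str) else v) for k,v in m.items()})
s=sensors.observe(); print(s)
E
```

```text
scene {'fx': 471.8751, 'fy': 471.8751, 'cx': 253.3599, 'cy': 201.0253, 'camera_from_world': [[0.7015, -0.7126, -0.0105, -0.4511], [0.3566, 0.3382, 0.8709, -0.303], [-0.6171, -0.6146, 0.4914, -0.8634], [0.0, 0.0, 0.0, 1.0]]}
top {'fx': 410.3668, 'fy': 410.3668, 'cx': 260.822, 'cy': 193.6036, 'camera_from_world': [[-0.0148, -0.9999, -0.0053, -0.0584], [0.9914, -0.0153, 0.1298, -0.5729], [-0.1299, -0.0033, 0.9915, -1.0628], [0.0, 0.0, 0.0, 1.0]]}
{'t': 0.1, 'joint_pos': array([ 1.13919208e+00,  2.59253800e-01,  1.53590172e+00,  8.56676454e-06,
        1.34802298e+00, -2.02769677e-01]), 'joint_vel': array([-0.00061182, -0.00252522, -0.00249031,  0.00101296,  0.00058237,
       -0.00079749]), 'effort': array([ 6.19176426e-04, -4.38215876e+01, -2.84643942e+01,  7.20317010e-02,
        3.62291210e-02, -2.66377504e-05]), 'position': array([0.12452287, 0.53524128, 0.2179385 ]), 'orientation': array([-2.51277346e-04,  1.14168708e-01,  9.93461060e-01, -7.52066951e-04]), 'force': array([ 0.34253249, -0.17951532, -0.44951302]), 'torque': array([0.00774484, 0.00905778, 0.03475528]), 'grasp_force': 0.0, 'opening': 1.0005940170284893}
```

View pics/scene0.png

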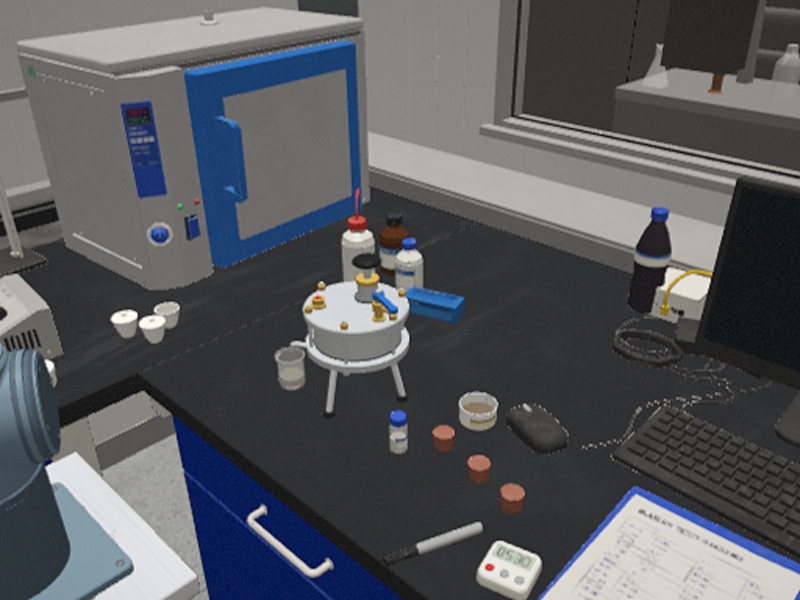

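View pics/top0.png

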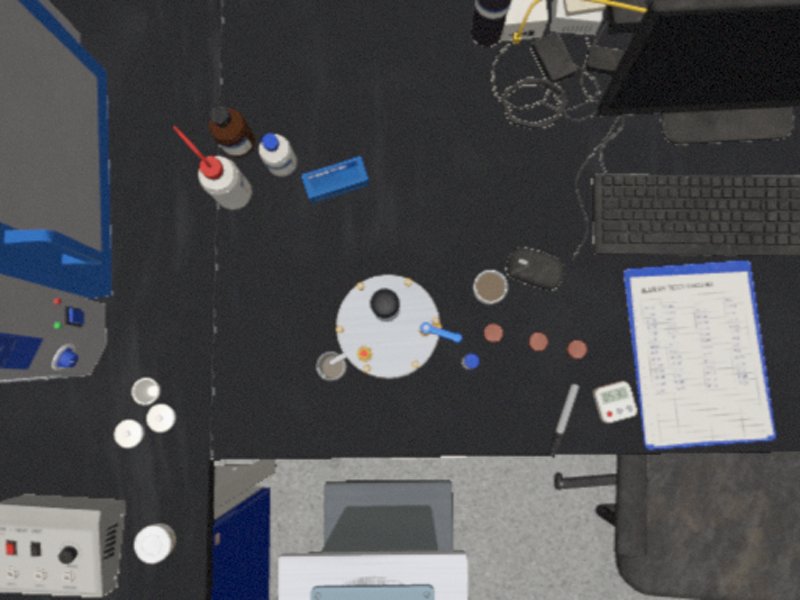

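The scene view shows the filter at (357,320), with the knob at (367,262), the pin at (318,300) and the blue lever at (385,302). The top view shows the knob at (385,304), the pin at (364,353), the lever from pivot (427,328) to tip (460,338), and the vial cap at (471,362). The leftmost stopper is at (493,333). Next I'll measure these points.

```bash
cat > h.py <<'E'
from cell import r,hand,solver,sensors,optics,job
import cv2,numpy as np
def ray(n,px):
    m=optics.camera_model(n); T=np.array(m["camera_from_world"]); R=T[:3,:3]
    d=R.T@np.array([(px[0]-m["cx"])/m["fx"],-(px[1]-m["cy"])/m["fy"],-1.0]); return -R.T@T[:3,3],d
def onz(n,px,z):
    o,d=ray(n,px); return o+d*(z-o[2])/d[2]
def cross(p,q):
    (a,u),(b,v)=ray("top",p),ray("scene",q)
    s=np.linalg.lstsq(np.c_[u,-v],b-a,rcond=None)[0]; return (a+u*s[0]+b+v*s[1])/2,np.linalg.norm(a+u*s[0]-b-v*s[1])
def blob(im,f,box):
    h=cv2.cvtColor(im,cv2.COLOR_RGB2HSV).astype(int); x0,y0,x1,y1=box
    m=np.zeros(h.shape[:2],np.uint8); m[y0:y1,x0:x1]=f(h[y0:y1,x0:x1])
    n,l,st,c=cv2.connectedComponentsWithStats(m); i=1+np.argmax(st[1:,4]); return l==i,c[i],st[i]
blue=lambda h:(h[...,0]>100)&(h[...,0]<125)&(h[...,1]>140)&(h[...,2]>90)
dark=lambda h:h[...,2]<75
E
python3 - <<'E'
from h import *
np.set_printoptions(precision=4,suppress=True)
t=np.load("pics/top0.npy"); s=np.load("pics/scene0.npy")
k=.64
def lev(im,box,n):
    m,c,st=blob(im,blue,box); p=np.argwhere(m)[:,::-1].astype(float); print(n,"lever px",c,st)
    W=np.array([onz(n,q,.205)[:2] for q in p]); d=W-W.mean(0); u=np.linalg.svd(d,full_matrices=False)[2][0]; u*=np.sign(-u[1])
    a=d@u; print("  mean",W.mean(0),"dir",u,"deg",np.degrees(np.arctan2(u[1],u[0])),"len",np.ptp(a),"ends",W.mean(0)+u*a.min(),W.mean(0)+u*a.max())
lev(t,(262,195,300,225),"top"); lev(s,(230,175,262,205),"scene")
m,c,st=blob(t,dark,(230,178,262,210)); print("knob top",c,st,onz("top",c,.227))
m2,c2,st2=blob(s,dark,(222,158,248,175)); print("knob scene",c2,st2,onz("scene",c2,.227),cross(c,c2))
# flange/vessel disc in top (bright grey)
m,c,st=blob(t,lambda h:(h[...,1]<60)&(h[...,2]>120),(205,165,290,250)); cn=max(cv2.findContours(m.astype(np.uint8),0,2)[0],key=cv2.contourArea)
(x,y),rad=cv2.minEnclosingCircle(cv2.convexHull(cn)); print("lid",x,y,rad,st,onz("top",(x,y),.164),rad/410*(1.0628-.164+.06))
red=lambda h:((h[...,0]<6)|(h[...,0]>174))&(h[...,1]>160)&(h[...,2]>110)
m,c,st=blob(t,red,(222,215,245,240)); print("pin top",c,st,onz("top",c,.180))
m2,c2,st2=blob(s,red,(192,185,215,200)); print("pin scene",c2,st2,onz("scene",c2,.180),cross(c,c2))
E
```

```text
top lever px [286.051  213.8163] [274 210  22   9  98]
  mean [ 0.5031 -0.1237] dir [-0.3005 -0.9538] deg -107.48643296823317 len 0.04846257262049182 ends [ 0.5113 -0.0978] [ 0.4967 -0.1441]
scene lever px [246.1446 192.9277] [239 186  15  15  83]
  mean [ 0.507  -0.1152] dir [-0.336  -0.9419] deg -109.63260851304618 len 0.06927723885258683 ends [ 0.519  -0.0817] [ 0.4957 -0.1469]
knob top [245.913  193.6848] [238 185  17  19 184] [ 0.5474 -0.0347  0.227 ]
knob scene [236.3744 167.041 ] [225 158  23  17 195] [ 0.5498 -0.0414  0.227 ] (array([ 0.55  , -0.0366,  0.225 ]), np.float64(0.006198792790846011))
lid 239.5 214.0 43.20021438598633 [ 205  176   76   67 3141] [ 0.5077 -0.0165  0.164 ] 0.10102528183727728
pin top [232.5 226. ] [232 225   2   3   6] [ 0.4789 -0.0011  0.18  ]
pin scene [203. 190.] [202 190   3   1   3] [ 0.4815 -0.0013  0.18  ] (array([ 0.4797, -0.0018,  0.1808]), np.float64(0.002196327218429557))
```

The pump–pin distance is 76.0 mm, against 76.15 mm given, so the filter yaw is about +3°. The lever heading of -107.5° means it starts about 20° along. The predicted tip end (0.4965, -0.1449) matches the measured (0.4967, -0.1441). Now I'll push the lever.

```bash
cat >> h.py <<'E'
from scipy.spatial.transform import Rotation as Ro
V=np.array([.5126,-.0939]); P=np.array([.548,-.036])
def ang(phi,sgn=1):
    a=np.radians(phi); y=sgn*np.array([np.cos(a),np.sin(a),0]); z=np.array([0,0,-1.])
    q=Ro.from_matrix(np.c_[np.cross(y,z),y,z]).as_quat(); return q[[3,0,1,2]]
def C(phi,off,z,rad=.034):
    a=np.radians(phi); u=np.array([np.cos(a),np.sin(a)]); n=np.array([-u[1],u[0]]); return np.r_[V+rad*u+off*n,z]
E
python3 - <<'E'
from h import *
np.set_printoptions(precision=3,suppress=True)
p=sensors.observe()["position"]; r.line_to([p[0],p[1],.33],vel=.2)
hand.command_gripper(0.)
best=None
for s in (1,-1):
    a=[solver.inverse_kinematics(C(f,.03,.27),ang(f,s)) for f in (-107.5,-140,-180)]; print(s,[None if x is None else np.round(x,2) for x in a])
    if all(x is not None for x in a):
        w=max(abs(x[5]) for x in a); best=min(best,(w,s)) if best else (w,s)
s=best[1]; print("use",s)
f0=-107.5
r.reach(C(f0,.032,.27),ang(f0,s)); r.line_to(C(f0,.032,.197),vel=.1)
print("down",sensors.observe()["position"],sensors.observe()["force"])
for f in (-107.5,-122,-137,-152,-167,-177,-183):
    hit=r.line_to(C(f,.0125,.197),ang(f,s),vel=.05,until_force=12); o=sensors.observe(); print(f,hit,o["t"],o["position"],o["force"])
    if hit: break
r.line_to(C(f,.04,.197),vel=.1); q=sensors.observe()["position"]; r.line_to([q[0],q[1],.27],vel=.15)
im=optics.grab_frame("top"); np.save("pics/top1.npy",im)
r.reach(np.r_[P,.262],ang(f,s)); print(sensors.observe()["t"])
cv2.imwrite("pics/top1.png",cv2.resize(im[150:260,190:330,::-1],None,fx=5,fy=5))
i2=optics.grab_frame("scene"); cv2.imwrite("pics/scene1.png",cv2.resize(i2[120:260,150:300,::-1],None,fx=4,fy=4))
E
```

```text
1 [array([-0.45,  0.23,  1.45, -0.  ,  1.46,  1.42]), array([-0.48,  0.18,  1.51, -0.  ,  1.45,  1.96]), array([-0.48,  0.13,  1.57, -0.  ,  1.44,  2.66])]
-1 [array([-0.45,  0.23,  1.45, -0.  ,  1.46, -1.72]), array([-0.48,  0.18,  1.51, -0.  ,  1.45, -1.18]), array([-0.48,  0.13,  1.57, -0.  ,  1.44, -0.48])]
use -1
down [ 0.533 -0.136  0.198] [-0.057 -0.744 -0.808]
-107.5 False 6.4583 [ 0.514 -0.13   0.197] [-0.216 -0.271 -0.137]
-122 False 6.8583 [ 0.505 -0.129  0.197] [ 1.927  0.493 -0.213]
-137 False 7.2667 [ 0.496 -0.126  0.197] [ 0.763 -0.466  0.762]
-152 False 7.675 [ 0.488 -0.121  0.197] [ 0.229 -0.511 -0.621]
-167 False 8.0833 [ 0.482 -0.114  0.197] [-0.257  0.133  0.751]
-177 False 8.4083 [ 0.48  -0.11   0.197] [-0.161 -6.731 -1.358]
-183 True 8.6167 [ 0.479 -0.112  0.198] [-0.358 -4.152  3.143]
10.2167
```

View pics/top1.png

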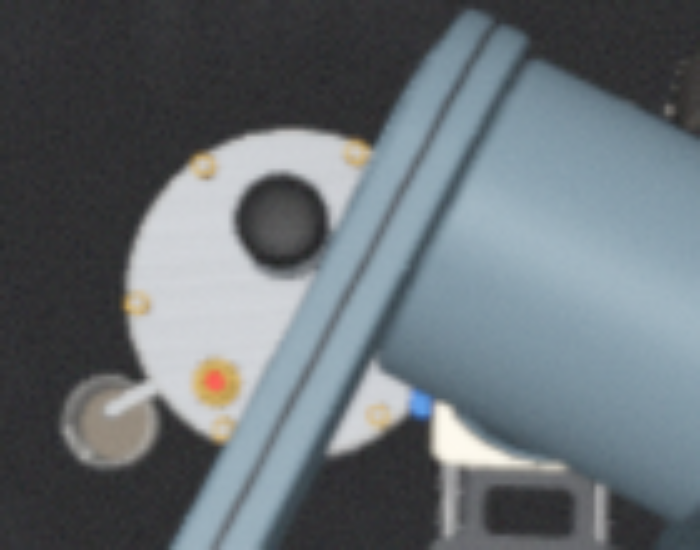

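View pics/scene1.png

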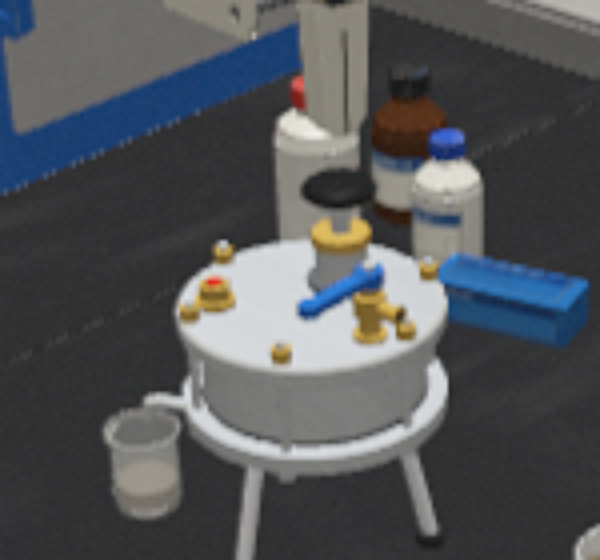

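In the scene crop, the lever runs from (305,308) to (378,275), across the nozzle at (398,313). It is shut, and the fingers hang at (338,130), above the knob at (340,187). Next, pumping.

Run:
```python
from h import *
np.set_printoptions(precision=3,suppress=True)
c=lambda z:np.r_[P,z]
r.line_to(c(.236),vel=.08)
for i in range(5):
    hit=r.line_to(c(.214),vel=.04,until_force=30); o=sensors.observe(); print(i,hit,o["t"],o["position"],o["force"])
    r.line_to(c(.238),vel=.1); r.sleep(.5)
    im=optics.grab_frame("scene"); cv2.imwrite(f"pics/p{i}.png",cv2.resize(im[120:260,150:300,::-1],None,fx=4,fy=4))
    print(sensors.observe()["force"])
r.line_to(c(.33),vel=.15); print(sensors.observe()["t"])
ims=[cv2.imread(f"pics/p{i}.png")[100:400,100:300] for i in (0,1,3,4)]; cv2.imwrite("pics/all.png",np.hstack(ims))
```

```text
0 True 11.2583 [ 0.549 -0.036  0.219] [-1.666  0.218  6.655]
[-0.025 -0.313  0.719]
1 True 12.7083 [ 0.548 -0.036  0.219] [-1.942  0.151  6.605]
[-0.036  0.399 -0.188]
2 True 14.1583 [ 0.548 -0.036  0.219] [-0.646 -0.776  6.993]
[ 0.069 -0.726 -0.939]
3 True 15.6083 [ 0.548 -0.036  0.219] [-0.5    0.385  6.576]
[-0.308  0.619 -0.115]
4 True 17.05 [ 0.548 -0.036  0.219] [-0.907  0.397  6.187]
[0.764 0.442 0.077]
18.7167
```

View pics/all.png

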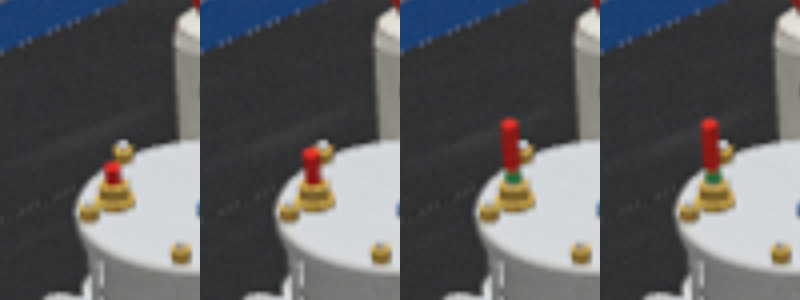

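The pin rose in steps. After strokes 4 and 5 its top is at row 122 of the crop, with the green ring showing at row 176, so it is fully out. The robot is clear of everything. I'll check the final state once, then hand in.

Run:
```python
from h import *
im=optics.grab_frame("scene"); cv2.imwrite("pics/end.png",im[100:340,130:360,::-1].repeat(2,0).repeat(2,1))
a=np.load("pics/scene0.npy").astype(int); d=np.abs(a-im).max(2)>60
for n,(x0,y0,x1,y1) in dict(beaker=(172,218,200,252),vial=(245,258,265,294),tin=(290,248,322,278),stop=(274,270,294,290)).items(): print(n,"changed px",d[y0:y1,x0:x1].sum())
job.sign_off(); print(sensors.observe()["t"])
```

```text
beaker changed px 0
vial changed px 0
tin changed px 0
stop changed px 0
the job is handed in; nothing more can be done
the job is handed in; nothing more can be done
```

View pics/end.png

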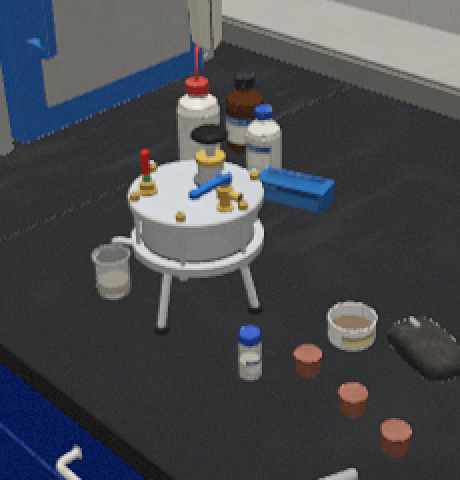

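The job is handed in at about 19 s of robot time: the vent is shut, the pin is fully out with its green ring showing, the knob is up, and the beaker, vial, tin and stopper show no change in the camera image.

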